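# Fill the stopper jar through the swing funnel

## Robot

A 6-joint arm with a two-finger parallel gripper is mounted at the origin on the work surface. World frame = base frame: x ahead of the robot, y to its left, z up, the work surface at z = 0. Lengths are in m, angles in degrees, forces in N, time in s.
With the tool pointing down it reaches from about 0.35 to 0.875 m from the base axis. Payload 4.2 kg.
Tool frame: the origin (TCP) lies on the front face of the gripper's body, between the roots of the fingers; the fingertips stand 70 mm ahead of it and the grasp point (between the pads) lies 51 mm ahead of it; x points along the fingers, y is the direction in which the jaws open and shut, and the axes are right-handed (so a half turn about x gives the same grasp; the last joint's range is limited). The gripper opens to 87 mm and grips with 3 to 60 N. Pads are 19 mm wide; open, the fingers measure 117 mm over their backs; the gripper's body (75 mm by 190 mm) begins 51 mm behind the grasp point.
Start: joints at [-50.271, 22.042, 0.453, 0, -68.411, -14.817], TCP at [0.263, -0.567, 0.292] pointing down, gripper open.
Joint ranges: [-179.83, 179.83], [-69.29, 118.12], [-61.27, 80.66], [-181.25, 117.63], [-171.15, -9.14], [-177.46, 177.46]. Speed limits (degrees/s): [159.86, 159.86, 180, 180, 180, 180].

## Interface

Orientations are given as a 3x3 rotation matrix whose columns are the frame's x, y, z axes.
In Python, from station import r, viewer, spotter gives the robot as it stands.
- The arm moves only by the tool move_arm, never from a script. Its argument "series" is a list that holds one entry, the list of rows, each a list of 7 numbers: the turn, a rotation vector about the world's x, y, z scaled (see below), then the shift along the world's x, y, z scaled (see below), then the opening, from 0 (shut) to 1 (fully open). A call has 1 to 20 rows; each row shifts and turns the pose as measured when the row begins; what a row does not reach is not made up. The controller multiplies each number of a shift by 60 mm and each number of a turn by 8 degrees. A row lasts 1/8 s, in which the tool goes at most 62.5 mm and 10.7 degrees, less where a joint would pass 70% of its speed; a pose out of reach is approached as far as the arm can. A call with a number of a shift or a turn outside -1 to 1 is refused whole. A call with a gripper value outside its range is refused whole. The fingers move at their own pace and stop on an object; the grip force is fixed at half the most. Time passes only in rows, so rows that do not move let the fingers close. It gives the time, the measured TCP pose, the force and the opening at its end, in the units of the state.
- r.sense(): the state, without advancing time (a new reading comes with each control period).
- viewer.capture(name): name is "side" or "top" or "wrist"; returns (picture, depth): 400x640x3 uint8, red, green, blue; 400x640 float32, m along the optical axis (not along the pixel's ray), 0 where there is no reading.
- viewer.camera_params(name): a dict with "mtx" (3x3 intrinsics, pixels), "pose" (4x4, takes a point from camera to world coordinates). Camera axes: x right, y down, z forward; pixel columns grow to the right and rows downward; lengths in m; the calibration is good to about 2 mm. A picture is of the moment at which its call begins: read the wrist's pose just before it. camera_params takes no time and is no camera call; for the wrist camera it gives the pose at the moment of the call.
- r.finish_job(): hands the job in, once; it reports no verdict.
Trained networks look in the newest picture that a camera, given by its name, has taken for a name from the list of things; names that differ only in an ending like _2 or _b are one class to them, and where a whole thing is asked for, a point or a joint stands for the part that bears it (a point fixed in the world has none). Each returns a list of dicts, best first, with "conf" (0 to 1); they miss things now and then, are a little off and sometimes report something else, mostly with a low value. They report only what shows in the picture. A call takes as long as a camera call. They do not tell look-alikes from the thing itself.
- spotter.find_in(camera, name): "centre" ([column, row] in pixels, amid what is visible of it).
- spotter.trace(camera, name): "mask" (400x640 bool, what is visible of it) and "centre" ([column, row] in pixels, amid what is visible of it).
The state is a dict: "time_s": time; "joints": joint angles; "joint_velocities": joint speeds; "effort": joint torques, N m; "tcp_pos": TCP position; "ee_rot": TCP orientation; "wrist_force": force on the tool from outside, world axes, zero at the start; "moment": the same for the moment, N m; "gripper_width": opening from 0.0 (shut) to 1.0 (fully open).
Only numpy, scipy, OpenCV 4.12 (cv2) and the standard library are available. Lean on these libraries where they do the work, as an engineer would, in place of code of your own. Each camera call takes 0.05 s, during which the arm holds its last target.

## Task

The sterilised steel stoppers have cooled in their scoop on the oven tray. Swing the funnel on the filling stand squarely over the open jar, then pour all six stoppers from the scoop through the funnel into the jar and set the empty scoop back down flat on the tray. Leave the funnel over the jar and the jar standing in its place, and do not push the other things about.

Things in the scene. Friction and masses are not known exactly. Their poses are not given: they have to be found in the camera images.
- swing (a joint): The swing arm's angle, rad: 0 when the funnel stands exactly over the jar's station, growing as the funnel swings clockwise seen from above (at the stand's yaw 0: away from the robot). Starts 0.6 to 1.2, stops at -0.4 and 1.4; nothing stops it at 0. It turns about the vertical axis through pivot, against a friction of about 0.2 N m (3 N at the grip pin), and stays where it is left.
- pivot (a point): A point on the vertical axis of the stand's post (24 mm thick; hub 38 mm wide, top 156 mm above the table), 130 mm above the table. The post stands 170 mm from the jar's axis, along the stand's -y.
- pin_top (a point): Top of the arm's grip pin: a vertical round steel pin, 14 mm in diameter, standing on the flat arm 72 mm from the pivot axis on the line to the funnel. Its top is 222 mm above the table, and 74 mm of it stand clear of the arm.
- funnel_mouth (a point): Centre of the rim of the wide steel funnel at the end of the swing arm: 134 mm across the rim (wall 3 mm), 190 mm above the table, 170 mm from the pivot axis. The cone drops 65 mm at 57 degrees to a spout of 44 mm bore, 50 mm outside, that ends 105 mm above the table, 5 mm above the jar's rim. The nearest side of the grip pin is 24 mm outside the rim.
- stand: White filling stand, fixed: base plate 130 by 270 mm, 10 mm thick, with the post and swing arm at one end and the jar's station between four low locators at the other. Origin on the table under the jar's station; post along its -y; z up.
- jar: Open straight glass jar, 68 mm outside, 62 mm inside, 90 mm tall, floor 5 mm thick, standing loose on the stand's station. Origin: centre of its underside, 10 mm above the table.
- tray: Dark steel oven tray, fixed, 340 (x) by 270 (y) mm outside, walls 3 mm thick and 16 mm high, floor 3 mm thick. Origin: centre of its underside, on the table. A closed steel tin and a brown packet also lie on it, along its +y and its +x wall.
- scoop: Aluminium scoop, loose, about 0.26 kg, standing on the tray with the stoppers in it. Flat pan 90 (x) by 68 (y) mm, floor and walls 3 mm thick, walls 30 mm high at back and sides; the front (-x) end is open, no lip. Origin: centre of the pan's underside; x to the back, z up. Stoppers slide when it tips over 17 to 28 degrees; 45 to 60 degrees empties it.
- scoop_tab (a point): Grip point on the scoop's handle, an upright flat tab behind the pan, 12 mm thick (scoop x), 36 mm wide (y), rising to 85 mm above the scoop's underside. This point is on its middle plane, 51 mm behind the origin (+x) and 62 mm above the underside. Grip it from above, across its thickness.
- scoop_front (a point): Middle of the pan's open front edge, over which the stoppers pour: 45 mm ahead of the origin (-x), at the underside.
- stopper0: One of six equal solid steel vial stoppers, 11.5 g: flange 15 mm across and 4 mm thick, stem 11 mm across and 8 mm long. Origin: centre of the flange's flat face; z along the stem. At the start it stands flange down in the back half of the scoop.
- stopper1: One of six equal solid steel vial stoppers, 11.5 g: flange 15 mm across and 4 mm thick, stem 11 mm across and 8 mm long. Origin: centre of the flange's flat face; z along the stem. At the start it stands flange down in the back half of the scoop.
- stopper2: One of six equal solid steel vial stoppers, 11.5 g: flange 15 mm across and 4 mm thick, stem 11 mm across and 8 mm long. Origin: centre of the flange's flat face; z along the stem. At the start it stands flange down in the back half of the scoop.
- stopper3: One of six equal solid steel vial stoppers, 11.5 g: flange 15 mm across and 4 mm thick, stem 11 mm across and 8 mm long. Origin: centre of the flange's flat face; z along the stem. At the start it stands flange down in the back half of the scoop.
- stopper4: One of six equal solid steel vial stoppers, 11.5 g: flange 15 mm across and 4 mm thick, stem 11 mm across and 8 mm long. Origin: centre of the flange's flat face; z along the stem. At the start it stands flange down in the back half of the scoop.
- stopper5: One of six equal solid steel vial stoppers, 11.5 g: flange 15 mm across and 4 mm thick, stem 11 mm across and 8 mm long. Origin: centre of the flange's flat face; z along the stem. At the start it stands flange down in the back half of the scoop.
- tin: Bystander: closed steel instrument tin, 152 by 40 mm, 26 mm high, lying along the tray's +y wall. Origin under its centre.
- pack: Bystander: brown wrapped packet, 45 by 150 mm, 18 mm high, lying along the tray's +x wall. Origin under its centre.
- flask: Bystander: closed amber glass bottle, 60 mm in diameter, 150 mm tall, left of the tray. Origin under its centre.
- spare_jar: Bystander: jar with a metal lid, 60 mm in diameter, 90 mm tall, on the robot's side of the post end of the stand. Origin under its centre.
- bowl: Bystander: steel bowl, 120 mm across, 45 mm high, farther from the robot. Origin under its centre.
- spatula: Bystander: flat spatula with a black handle, lying on the table right of the stand. Origin under its middle.
Not all that is in view belongs to the job. Leave any green or purple look-alike of the scoop alone.

How it is judged (in metres and radians):
On the way, in this order (a step that is already met when the one before it is completed fails the run):
1. the funnel has been swung over the jar (within 0.05 rad) while the stoppers are still in the scoop (value of joint swing between -0.05 and 0.05 rad and distance between each of stopper0, stopper1, stopper2, stopper3, stopper4, stopper5 and scoop below 0.06 m), for 0.3 s.
2. all six stoppers are in the jar, with the funnel over it (value of joint swing between -0.05 and 0.05 rad and horizontal distance between each of stopper0, stopper1, stopper2, stopper3, stopper4, stopper5 and jar below 0.034 m and z of stopper0 in the frame of jar between -0.005 and 0.088 m and z of stopper1 in the frame of jar between -0.005 and 0.088 m and z of stopper2 in the frame of jar between -0.005 and 0.088 m and z of stopper3 in the frame of jar between -0.005 and 0.088 m and z of stopper4 in the frame of jar between -0.005 and 0.088 m and z of stopper5 in the frame of jar between -0.005 and 0.088 m), for 0.2 s.
At the end, for the whole second after the job is handed in: All six stoppers lie at rest in the jar below its rim; the jar is upright (0.1 rad) within 12 mm of its station; the funnel is over it (joint within 0.05 rad of 0); the scoop rests flat (0.08 rad) on the tray floor (within 6 mm), its middle inside the tray rim (all of step 2 and angle between jar's own z axis and vertical below 0.1 rad and horizontal distance between jar and stand below 0.012 m and angle between scoop's own z axis and vertical below 0.08 rad and z of scoop in the frame of tray between -0.003 and 0.009 m and x of scoop in the frame of tray between -0.165 and 0.165 m and y of scoop in the frame of tray between -0.13 and 0.13 m and linear speed of scoop below 0.02 m/s and linear speed of each of stopper0, stopper1, stopper2, stopper3, stopper4, stopper5 below 0.03 m/s); the robot touches nothing.
It fails at once if one of the bystanders (tin, packet, bottle, lidded jar, bowl, spatula) is pushed more than 30 mm (distance of any of tin, pack, flask, spare_jar, bowl, spatula from where it was at the start of the episode above 0.03 m).
It fails at once if the jar is tipped over (angle between jar's own z axis and vertical above 0.4 rad).
It also fails if it takes over 72 s, if anything falls off the work surface, if the arm or the gripper's body presses on something with over 40 N, if the wrist force passes 120 N, or if a joint passes its speed limit or range.

## Working session

There is one attempt and no reset: what is moved stays moved. The work goes in short steps, Python scripts to look and compute and a tool call to move; the robot and the scene stay as the last step left them, time stands still between calls to the robot, and variables do not carry over. Pictures are saved under pics/ and viewed, and the job is handed in when it is done.

Besides the shell and the picture viewer there is one more tool, called after "Request:" as name([rows], argument=value, ...), one row to a line, values as JSON. move_arm: Moves the arm, as the interface text tells. Its arguments: {"type":"object","properties":{"series":{"type":"array","items":{"type":"array","items":{"type":"array","items":{"type":"number","minimum":-1,"maximum":1}}}}},"required":["series"]}

```bash
ls; mkdir -p pics; cat > h.py <<'E'
import numpy as np, cv2
from station import r, viewer, spotter
def cap(cam,name=None):
    p,d=viewer.capture(cam)
    if name: cv2.imwrite(f'pics/{name}.png',p[:,:,::-1])
    return p,d
def w(cam,uv,z,P=None):
    P=P or viewer.camera_params(cam); K=np.array(P['mtx']);T=np.array(P['pose'])
    v=T[:3,:3]@np.linalg.solve(K,[uv[0],uv[1],1.]); t=T[:3,3]
    return t+v*(z-t[2])/v[2]
def cloud(d,P):
    K=np.array(P['mtx']);T=np.array(P['pose'])
    v,u=np.mgrid[:400,:640]
    p=np.stack([(u-K[0,2])/K[0,0]*d,(v-K[1,2])/K[1,1]*d,d],-1)
    return p@T[:3,:3].T+T[:3,3]
def px(cam,X):
    P=viewer.camera_params(cam);T=np.linalg.inv(np.array(P['pose']));c=T[:3,:3]@np.array(X)+T[:3,3]
    q=np.array(P['mtx'])@c;return q[:2]/q[2]
E
python3 - <<'E'
from h import *
for c in ('top','side'):
    cap(c,c+'0')
    P=viewer.camera_params(c);print(c,np.round(P['mtx'],1).tolist(),np.round(P['pose'],3).tolist())
    for n in ('scoop','scoop_tab','funnel_mouth','pin_top','pivot','jar','stand','tray','stopper0'):
        print(n,[(round(x['conf'],2),np.round(x['centre']).tolist()) for x in spotter.find_in(c,n)][:8])
s=r.sense();print(s['time_s'],s['wrist_force'],s['gripper_width'],s['tcp_pos'],np.round(s['ee_rot'],3).tolist())
E
```

```text
pics
top [[508.9, 0.0, 316.9], [0.0, 508.9, 202.7], [0.0, 0.0, 1.0]] [[-0.014, -0.991, 0.135, 0.253], [-1.0, 0.015, 0.004, -0.003], [-0.006, -0.135, -0.991, 1.732], [0.0, 0.0, 0.0, 1.0]]
scoop [(0.97, [174.0, 160.0]), (0.86, [204.0, 289.0]), (0.8, [169.0, 238.0]), (0.74, [266.0, 214.0])]
scoop_tab [(0.92, [323.0, 241.0]), (0.91, [206.0, 289.0]), (0.88, [169.0, 237.0]), (0.78, [264.0, 209.0])]
funnel_mouth [(0.69, [358.0, 145.0]), (0.56, [248.0, 198.0])]
pin_top [(0.79, [360.0, 146.0])]
pivot [(0.78, [359.0, 142.0]), (0.42, [253.0, 156.0])]
jar [(0.93, [346.0, 180.0])]
stand [(0.67, [370.0, 169.0])]
tray [(0.66, [248.0, 201.0])]
stopper0 []
side [[507.3, 0.0, 327.9], [0.0, 507.3, 195.3], [0.0, 0.0, 1.0]] [[0.76, -0.462, 0.457, -0.185], [-0.65, -0.556, 0.518, -0.744], [0.015, -0.691, -0.723, 1.228], [0.0, 0.0, 0.0, 1.0]]
scoop [(0.9, [290.0, 205.0]), (0.89, [306.0, 260.0]), (0.69, [185.0, 204.0])]
scoop_tab [(0.77, [288.0, 208.0]), (0.66, [304.0, 261.0]), (0.56, [183.0, 204.0]), (0.47, [204.0, 169.0])]
funnel_mouth [(0.93, [420.0, 184.0])]
pin_top []
pivot [(0.86, [416.0, 180.0])]
jar [(0.86, [370.0, 236.0])]
stand [(0.74, [402.0, 258.0]), (0.23, [290.0, 204.0])]
tray []
stopper0 []
1.0 [-0.72273595 -0.70955509 -0.39428601] 1.00254192194877 [ 0.26330425 -0.56682714  0.29227639] [[0.0, -0.421, 0.907], [-0.0, 0.907, 0.421], [-1.0, -0.0, 0.0]]
```

View pics/top0.png

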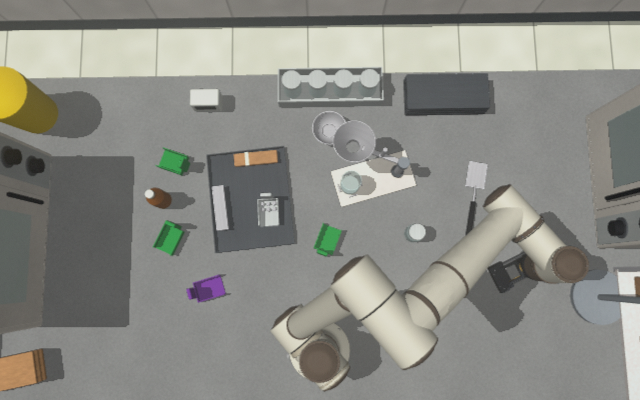

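View pics/side0.png

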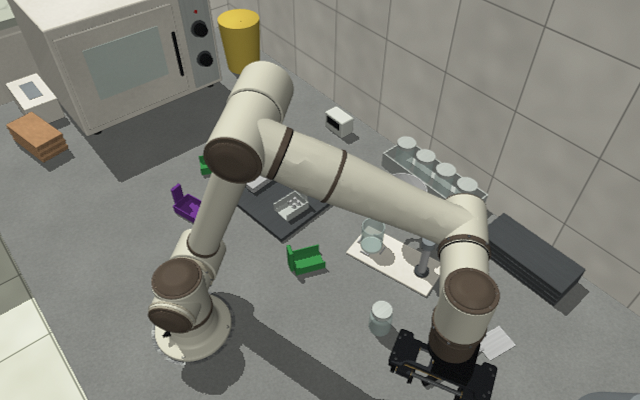

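The real scoop is the grey one on the tray at top (268,210). The look-alikes are green at (174,160), (169,238) and (328,240), and purple at (208,289). I'll check it in a close crop and measure.

```bash
python3 - <<'E'
from h import *
p,d=cap('top')
P=viewer.camera_params('top')
C=cloud(d,P)
np.save('C0.npy',C);np.save('d0.npy',d)
a=cv2.resize(p[140:260,200:305],None,fx=5,fy=5,interpolation=cv2.INTER_CUBIC)
b=cv2.resize(p[100:250,300:430],None,fx=4,fy=4,interpolation=cv2.INTER_CUBIC)
cv2.imwrite('pics/scoopcrop.png',a[:,:,::-1]);cv2.imwrite('pics/standcrop.png',b[:,:,::-1])
for n in ('stand','jar','tray','funnel_mouth','scoop','tin','pack','bowl','spare_jar','flask'):
    for t in spotter.trace('top',n)[:5]:
        m=t['mask']&(d>0); q=C[m]
        print(n,round(t['conf'],2),np.round(t['centre']),m.sum(),np.round(np.median(q,0),3),np.round(np.percentile(q,[2,98],axis=0),3).tolist())
        np.save(f'm_{n}.npy',t['mask']) if n in('stand','jar','tray','funnel_mouth') else 0
# tall things on tray
z=C[...,2]
print('tray z>.06 pts near scoop')
sub=(slice(185,240),slice(250,290)); q=C[sub].reshape(-1,3)
q1=q[q[:,2]>.055];print(len(q1),np.round(q1.mean(0),4) if len(q1) else '',np.round(q1.min(0),3),np.round(q1.max(0),3))
E
```

```text
stand 0.78 [369. 167.] 4021 [ 0.603 -0.164  0.014] [[0.495, -0.316, -0.002], [0.713, -0.056, 0.19]]
stand 0.68 [255. 158.] 588 [0.646 0.214 0.021] [[0.622, 0.142, 0.007], [0.672, 0.285, 0.029]]
jar 0.75 [350. 182.] 371 [ 0.557 -0.11   0.024] [[0.517, -0.138, 0.007], [0.581, -0.078, 0.104]]
tray 0.97 [247. 201.] 6329 [0.507 0.241 0.004] [[0.34, 0.097, -0.006], [0.676, 0.372, 0.022]]
funnel_mouth 0.88 [360. 145.] 1614 [ 0.657 -0.134  0.16 ] [[0.585, -0.279, 0.003], [0.718, -0.056, 0.194]]
scoop 0.96 [168. 237.] 614 [0.378 0.508 0.006] [[0.331, 0.464, -0.004], [0.421, 0.549, 0.086]]
scoop 0.92 [266. 216.] 420 [0.449 0.176 0.009] [[0.415, 0.138, -0.0], [0.508, 0.203, 0.089]]
scoop 0.88 [325. 239.] 589 [ 0.361 -0.026  0.004] [[0.313, -0.067, -0.006], [0.409, 0.012, 0.087]]
scoop 0.81 [204. 288.] 663 [0.205 0.377 0.005] [[0.173, 0.325, -0.006], [0.244, 0.418, 0.085]]
scoop 0.72 [176. 162.] 539 [0.636 0.498 0.007] [[0.602, 0.444, -0.004], [0.679, 0.544, 0.087]]
tin 0.78 [219. 206.] 598 [0.47  0.333 0.029] [[0.401, 0.309, 0.0], [0.548, 0.358, 0.038]]
tin 0.28 [328. 124.] 792 [ 0.761 -0.032  0.018] [[0.695, -0.086, -0.004], [0.816, 0.017, 0.051]]
pack 0.77 [253. 157.] 569 [0.646 0.214 0.021] [[0.622, 0.143, 0.01], [0.67, 0.285, 0.03]]
pack 0.21 [358. 143.] 1625 [ 0.656 -0.134  0.16 ] [[0.585, -0.28, 0.005], [0.719, -0.056, 0.194]]
bowl 0.64 [327. 128.] 787 [ 0.761 -0.032  0.018] [[0.691, -0.086, -0.003], [0.813, 0.013, 0.051]]
spare_jar 0.67 [416. 230.] 320 [ 0.377 -0.311  0.086] [[0.351, -0.342, 0.0], [0.404, -0.288, 0.096]]
flask 0.84 [159. 196.] 398 [0.501 0.521 0.1  ] [[0.479, 0.504, 0.012], [0.532, 0.551, 0.155]]
tray z>.06 pts near scoop
67 [0.4581 0.1379 0.4017] [ 0.253 -0.003  0.056] [0.516 0.19  1.732]
```

View pics/scoopcrop.png

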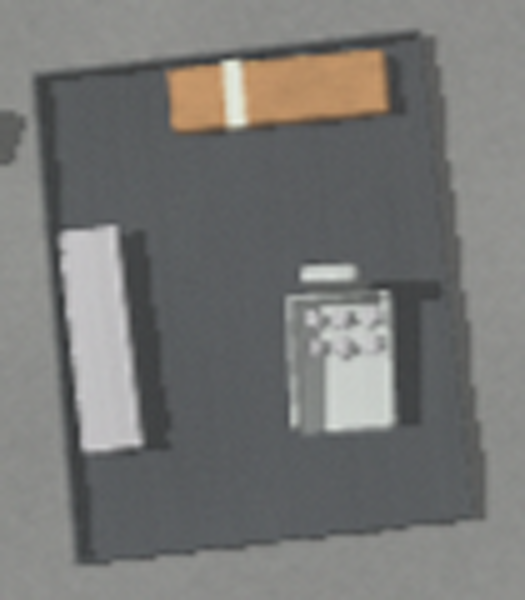

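View pics/standcrop.png

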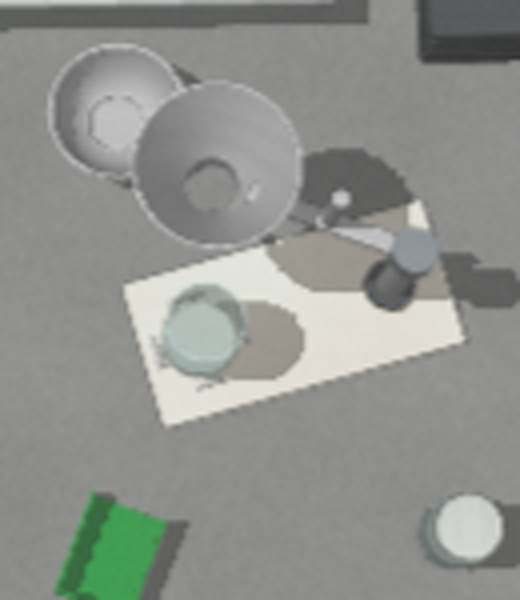

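The crop confirms it: the grey scoop has six stoppers in the back half, the tab is at full-image (265.6,194.4), and the open front faces the robot. In the stand crop the hub top is near (403.8,162.5), the pin top near (385.2,149.8), the funnel rim centre near (354.3,141) and the jar near (351,181). Next I'll compute the geometry.

```bash
python3 - <<'E'
from h import *
f=lambda c,z:w('top',(c[0]/4+300-.375,c[1]/4+100-.375),z)
cs=[f(c,.01) for c in [(124,286),(166,426),(466,341),(420,201)]]
print('corners',np.round(cs,4).tolist())
for i in range(4): print(np.round(np.linalg.norm(cs[i]-cs[(i+1)%4]),4), end=' ')
A,B,Cc,D=cs
dirs=[(A-D),(B-Cc)]
print([np.degrees(np.arctan2(v[1],v[0])) for v in dirs], [np.degrees(np.arctan2(v[1],v[0]))for v in (A-B,D-Cc)])
print('centre',np.mean(cs,0))
hub=f((415,250),.156);pin=f((341,199),.222);fun=f((217,164),.19);jr=f((204,320),.1)
print('hub',hub,'pin',pin,'fun',fun,'jar rim',jr,'jar base',f((200,341),.012))
a=lambda v:np.degrees(np.arctan2(v[1],v[0]))
print('r',np.linalg.norm((pin-hub)[:2]),a(pin-hub),np.linalg.norm((fun-hub)[:2]),a(fun-hub),np.linalg.norm((jr-hub)[:2]),a(jr-hub))
g=lambda c,z:w('top',(c[0]/5+200-.4,c[1]/5+140-.4),z)
t=[g(c,.088) for c in [(300,264),(357,262),(358,280),(301,283)]]
print('tab',np.round(t,4).tolist(),np.mean(t,0), a(t[0]-t[1]),a(t[3]-t[2]))
# pan floor front corners z~.006 / underside
print('front R,top of walls', g((396,430),.033), g((394,290),.033), g((290,430),.033),g((286,296),.033), 'front floor',g((325,432),.006),g((393,430),.006))
C=np.load('C0.npy')
# depth checks
def st(u0,u1,v0,v1,lo,hi):
    q=C[v0:v1,u0:u1].reshape(-1,3);q=q[(q[:,2]>lo)&(q[:,2]<hi)];return len(q),np.round(q.mean(0),4),np.round(q.min(0),3),np.round(q.max(0),3)
print('tab depth',st(255,275,185,202,.06,.1));print('hub depth',st(395,412,150,175,.14,.17));print('pin depth',st(375,395,140,160,.2,.24));
q=C[110:170,325:380].reshape(-1,3);q=q[(q[:,2]>.183)&(q[:,2]<.197)]
from scipy.optimize import least_squares
s=least_squares(lambda p:np.hypot(q[:,0]-p[0],q[:,1]-p[1])-p[2],[.64,-.12,.067],loss='soft_l1',f_scale=.003);print('funnel fit',s.x,len(q))
E
```

```text
corners [[0.5973, -0.0451, 0.01], [0.4753, -0.0787, 0.01], [0.545, -0.3372, 0.01], [0.6683, -0.3024, 0.01]]
0.1266 0.2677 0.1282 0.2669 [np.float64(105.42231108347924), np.float64(105.084692881936)] [np.float64(15.42393800899958), np.float64(15.752954365865918)]
centre [ 0.57149075 -0.19083901  0.01      ]
hub [ 0.59358518 -0.27156588  0.156     ] pin [ 0.6196357  -0.20567282  0.222     ] fun [ 0.65672506 -0.11459153  0.19      ] jar rim [ 0.55019472 -0.10744746  0.1       ] jar base [ 0.54802266 -0.10924676  0.012     ]
r 0.07085566190843041 68.4288631556811 0.16919690281796754 68.08850137575152 0.16975743460762036 104.80930159744734
tab [[0.5144, 0.1904, 0.088], [0.5152, 0.1531, 0.088], [0.5033, 0.1524, 0.088], [0.5018, 0.1897, 0.088]] [0.50866331 0.17139781 0.088     ] 91.18498749318454 92.2004860937801
front R,top of walls [0.40962034 0.13233711 0.033     ] [0.50444908 0.13333029 0.033     ] [0.41064591 0.20339966 0.033     ] [0.50143139 0.20627154 0.033     ] front floor [0.41144489 0.18283718 0.006     ] [0.41214238 0.13652864 0.006     ]
tab depth (49, array([0.5078, 0.172 , 0.0839]), array([0.502, 0.155, 0.062]), array([0.516, 0.19 , 0.093]))
hub depth (137, array([ 0.5949, -0.2682,  0.1533]), array([ 0.576, -0.29 ,  0.14 ]), array([ 0.614, -0.246,  0.165]))
pin depth (24, array([ 0.6198, -0.2035,  0.2172]), array([ 0.613, -0.21 ,  0.201]), array([ 0.627, -0.198,  0.228]))
funnel fit [ 0.65623109 -0.11340054  0.0627167 ] 266
```

Geometry: the stand axis is at 105.2° and the arm at 68.2°, so swing is about 0.645. The pivot is near (0.5935,-0.2713), the pin at (0.6196,-0.2057), and the pin should end at (0.5746,-0.2018). First move is to above the pin.

Request:
move_arm([
  [[0,0,0.6,0.6,0.6,0.4,1],[0,0,0.6,0.66,0.67,0.2,1],[0,0,0.6,0.66,0.67,0,1],[0,0,0.6,0.66,0.67,0,1],[0,0,0.6,0.66,0.67,0,1],[0,0,0.6,0.66,0.67,0,1],[0,0,0.6,0.66,0.67,0,1],[0,0,0.6,0.66,0.67,0,1],[0,0,0.6,0.66,0.67,0,1],[0,0,0,0,0,0,1]],
])

```text
time_s: 2.8
tcp_pos: [0.6251, -0.1968, 0.3292]
ee_rot: [[0.002, -0.936, 0.352], [-0.001, 0.352, 0.936], [-1.0, -0.003, -0.0]]
wrist_force: [0.1, -0.8, -0.5]
gripper_width: 1.0
```

```bash
python3 - <<'E'
from h import *
s=r.sense();P=viewer.camera_params('wrist')
p,d=cap('wrist','w1');print(s['tcp_pos'])
print(np.round(P['pose'],3).tolist())
for n in('pin_top','funnel_mouth','pivot'): print(n,[(round(x['conf'],2),np.round(x['centre']).tolist()) for x in spotter.find_in('wrist',n)][:8])
C=cloud(d,P)
m=(C[...,2]>.212)&(C[...,2]<.235)&(d>0)
ys,xs=np.nonzero(m);print(m.sum(),np.round(np.median(C[m],0),4) if m.any() else '',xs.mean() if m.any() else '',ys.mean() if m.any() else '')
E
```

```text
[ 0.62513013 -0.1967973   0.32922438]
[[-0.936, 0.339, 0.093, 0.6], [0.351, 0.905, 0.239, -0.261], [-0.003, 0.256, -0.967, 0.421], [0.0, 0.0, 0.0, 1.0]]
pin_top [(0.56, [318.0, 257.0])]
funnel_mouth [(0.98, [318.0, 255.0])]
pivot [(0.78, [317.0, 256.0])]
414 [ 0.62   -0.2084  0.2211] 318.3864734299517 206.7463768115942
```

View pics/w1.png

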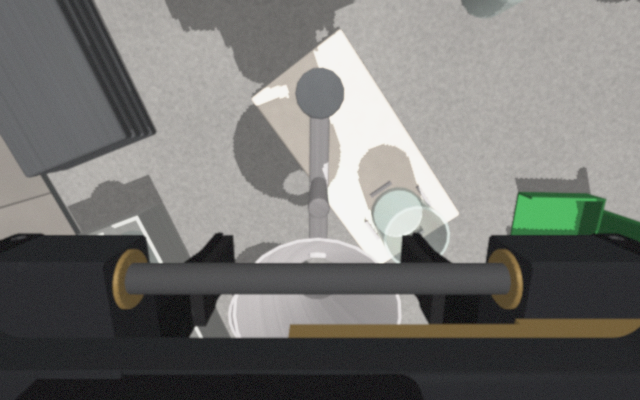

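The wrist picture shows the hub at (319,93), the pin top at (318,207), the funnel below it and the jar at (397,213). The pin measures (0.620,-0.2075), which agrees with the top view. I'll centre, go down and grip.

Request:
move_arm([
  [[0,0,0,-0.085,-0.165,0,1],[0,0,0,0,0,-0.4,1],[0,0,0,0,0,-0.4,1],[0,0,0,0,0,-0.35,0.6],[0,0,0,0,0,-0.15,0.3],[0,0,0,0,0,0,0.2]],
])

```text
time_s: 3.75
tcp_pos: [0.6116, -0.2199, 0.2543]
ee_rot: [[0.008, -0.93, 0.368], [-0.003, 0.368, 0.93], [-1.0, -0.008, -0.0]]
wrist_force: [0.6, 0.0, 0.2]
gripper_width: 0.744
```

Request:
move_arm([
  [[0,0,0,0.14,0.22,0,0.6],[0,0,0,0,0,0,0.6],[0,0,0,0,0,0,0.6]],
])

```text
time_s: 4.12
tcp_pos: [0.6215, -0.2062, 0.257]
ee_rot: [[0.012, -0.93, 0.368], [-0.004, 0.368, 0.93], [-1.0, -0.013, 0.0]]
wrist_force: [0.6, 0.1, -0.3]
gripper_width: 0.605
```

Request:
move_arm([
  [[0,0,0,0,0,-0.08,0.1],[0,0,0,0,0,0,0],[0,0,0,0,0,0,0],[0,0,0,0,0,0,0],[0,0,0,0,0,0,0]],
])

```text
time_s: 4.75
tcp_pos: [0.6211, -0.206, 0.2521]
ee_rot: [[0.011, -0.93, 0.368], [-0.004, 0.368, 0.93], [-1.0, -0.012, 0.0]]
wrist_force: [-0.1, 0.8, 0.5]
gripper_width: 0.152
```

```bash
python3 - <<'E'
from h import *
s=r.sense();P=viewer.camera_params('wrist')
cap('wrist','w2');print(s['tcp_pos'],s['wrist_force'],s['moment'],s['gripper_width'])
E
```

```text
[ 0.62113614 -0.20599571  0.25213003] [-0.06321895  0.82396744  0.48902477] [0.38474816 0.48692161 0.04158058] 0.15154510751384975
```

View pics/w2.png

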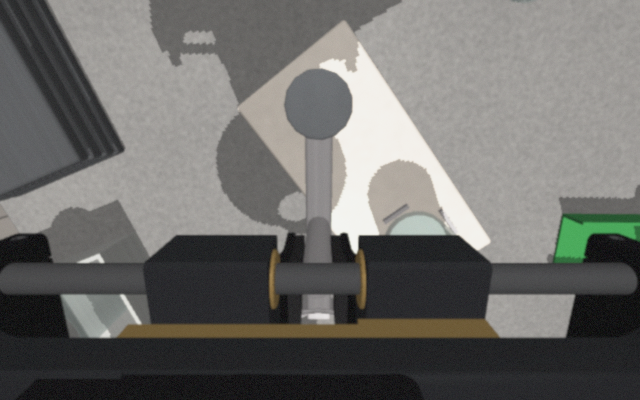

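The fingers hold the pin: the opening is 13 mm and both pads sit against it at (318,240). I'll swing the first half of the arc.

Request:
move_arm([
  [[0,0,0.46,-0.073,0.026,0,0],[0,0,0.46,-0.074,0.022,0,0],[0,0,0.46,-0.076,0.017,0,0],[0,0,0.46,-0.077,0.012,0,0],[0,0,0.46,-0.077,0.007,0,0],[0,0,0,0,0,0,0]],
])

```text
time_s: 5.55
tcp_pos: [0.5982, -0.2012, 0.2521]
ee_rot: [[0.012, -0.999, 0.049], [0.0, 0.049, 0.999], [-1.0, -0.012, 0.001]]
wrist_force: [-1.6, 1.7, 1.2]
gripper_width: 0.155
```

Request:
move_arm([
  [[0,0,0.47,-0.078,0.002,0,0],[0,0,0.47,-0.078,-0.003,0,0],[0,0,0.47,-0.078,-0.008,0,0],[0,0,0.47,-0.077,-0.013,0,0],[0,0,0.47,-0.076,-0.018,0,0],[0,0,0,0,0,0,0]],
])

```text
time_s: 6.3
tcp_pos: [0.5747, -0.2037, 0.2521]
ee_rot: [[0.009, -0.961, -0.275], [0.004, -0.275, 0.961], [-1.0, -0.01, 0.002]]
wrist_force: [-2.7, 0.8, 1.6]
gripper_width: 0.153
```

```bash
python3 - <<'E'
from h import *
s=r.sense();P=viewer.camera_params('wrist')
cap('wrist','w3');print(s['tcp_pos'],s['wrist_force'],s['moment'],s['gripper_width'])
p,d=cap('top','top3');C=cloud(d,viewer.camera_params('top'))
p2,_=cap('side','side3')
q=C[110:200,310:390].reshape(-1,3);q=q[(q[:,2]>.183)&(q[:,2]<.197)]
from scipy.optimize import least_squares
s=least_squares(lambda p:np.hypot(q[:,0]-p[0],q[:,1]-p[1])-p[2],[.55,-.11,.067],loss='soft_l1',f_scale=.003);print('funnel fit',s.x,len(q))
v=s.x[:2]-[.5935,-.2713];print(np.degrees(np.arctan2(v[1],v[0])),np.hypot(*v))
cv2.imwrite('pics/top3c.png',cv2.resize(p[120:230,300:430],None,fx=5,fy=5,interpolation=cv2.INTER_CUBIC)[:,:,::-1])
E
```

```text
[ 0.5747492  -0.20371493  0.25209356] [-2.70128474  0.84024822  1.60763366] [-0.02903991  1.13070608 -0.09165034] 0.15252235294539107
funnel fit [ 0.55103374 -0.10821843  0.0621566 ] 125
104.59562123718926 0.1685199758866643
```

View pics/top3c.png

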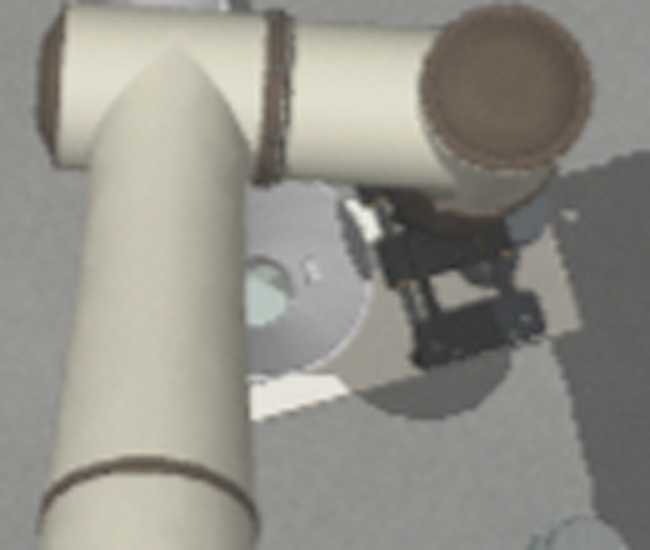

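View pics/w3.png

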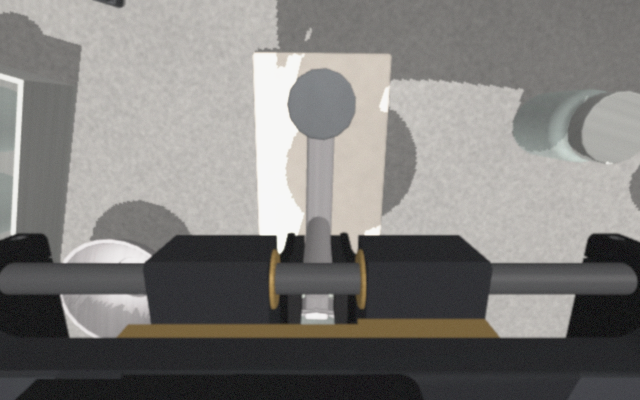

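The wrist view shows the arm parallel to the plate edges. The top view shows the jar's rim in the spout and fits the funnel at 104.6°, with the target at 105.2 ± 0.4. I'll release, rise and move over the scoop's tab.

Request:
move_arm([
  [[0,0,0,0,0,0,0.7],[0,0,0,0,0,0,0.7],[0,0,0,0,0,0,0.7],[0,0,0,0,0,0.5,0.7],[0,0,0,0,0,0.8,0.7],[0,0,-0.2,-0.1,0.5,0.4,0.7],[0,0,-0.3,-0.18,0.9,0,0.8],[0,0,-0.3,-0.18,0.95,0,0.8],[0,0,-0.3,-0.18,0.95,0,0.8],[0,0,-0.3,-0.18,0.95,-0.3,0.8],[0,0,-0.3,-0.18,0.95,-0.3,0.8],[0,0,-0.2,-0.1,0.8,-0.3,0.8],[0,0,0,0,0,0,0.8],[0,0,0,0,0,0,0.8]],
])

```text
time_s: 8.2
tcp_pos: [0.5122, 0.1688, 0.3038]
ee_rot: [[0.033, -0.999, -0.005], [0.004, -0.005, 1.0], [-0.999, -0.033, 0.004]]
wrist_force: [0.4, 0.8, -0.2]
gripper_width: 0.799
```

```bash
cat > fun.py <<'E'
from h import *
from scipy.optimize import least_squares
def funnel():
    p,d=cap('top');C=cloud(d,viewer.camera_params('top'))
    q=C[110:200,310:390].reshape(-1,3);q=q[(q[:,2]>.183)&(q[:,2]<.197)]
    s=least_squares(lambda p:np.hypot(q[:,0]-p[0],q[:,1]-p[1])-p[2],[.55,-.11,.067],loss='soft_l1',f_scale=.003)
    v=s.x[:2]-[.5935,-.2713];print('funnel fit',s.x,len(q),np.degrees(np.arctan2(v[1],v[0])),np.hypot(*v))
    return p
E
python3 - <<'E'
from fun import *
s=r.sense();P=viewer.camera_params('wrist')
p,d=cap('wrist','w4');print(s['tcp_pos'],np.round(s['ee_rot'],3).tolist())
C=cloud(d,P);m=(C[...,2]>.078)&(C[...,2]<.1)&(d>0);ys,xs=np.nonzero(m)
q=C[m];print(m.sum(),np.round(np.percentile(q,[2,50,98],axis=0),4).tolist(),xs.mean(),ys.mean())
p=funnel()
cv2.imwrite('pics/top4c.png',cv2.resize(p[120:230,300:430],None,fx=5,fy=5,interpolation=cv2.INTER_CUBIC)[:,:,::-1])
E
```

```text
[0.51220292 0.16881569 0.30375983] [[0.033, -0.999, -0.005], [0.004, -0.005, 1.0], [-0.999, -0.033, 0.004]]
465 [[0.5025, 0.1522, 0.0828], [0.5084, 0.1689, 0.087], [0.514, 0.1864, 0.0886]] 328.8 187.86236559139786
funnel fit [ 0.55155959 -0.10747062  0.06279413] 284 104.35936597362547 0.1691125737594542
```

View pics/top4c.png

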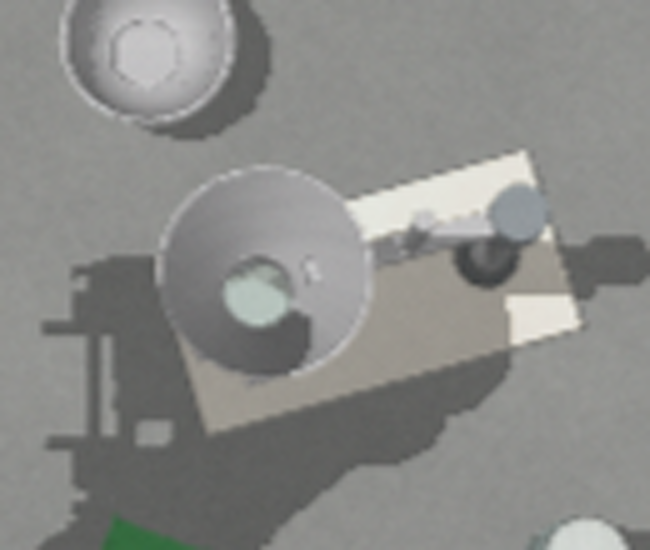

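View pics/w4.png

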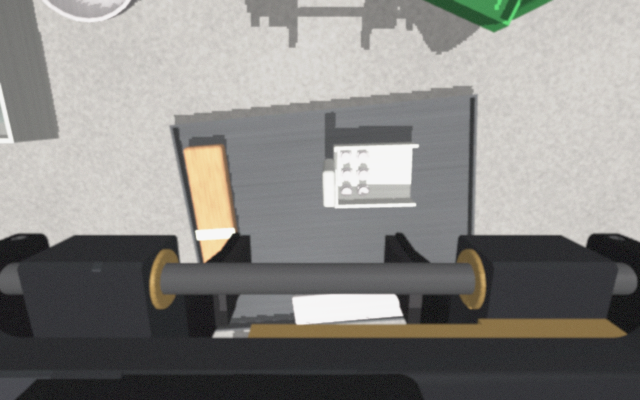

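```bash
python3 - <<'E'
from h import *
f=lambda c,z:w('top',(c[0]/5+300-.4,c[1]/5+120-.4),z)
a=lambda v:np.degrees(np.arctan2(v[1],v[0]))
h=f((519,213),.156);u=f((264.5,271),.19);pn=f((425,218),.222)
print(h,u,pn,a(u-h),a(pn-h))
e=[f((526,150),.01),f((344,202),.01),f((209,435),.01),f((583,326),.01)]
print(a(e[1]-e[0]),a(e[2]-e[3]))
p,_=cap('side');cv2.imwrite('pics/side5c.png',cv2.resize(p[150:300,300:460],None,fx=4,fy=4,interpolation=cv2.INTER_CUBIC)[:,:,::-1])
E
```

```text
[ 0.59334252 -0.27163579  0.156     ] [ 0.55192367 -0.10786767  0.19      ] [ 0.57685496 -0.20347287  0.222     ] 104.19314377218149 103.59778997577027
105.34575313924947 105.51379176269982
```

View pics/side5c.png

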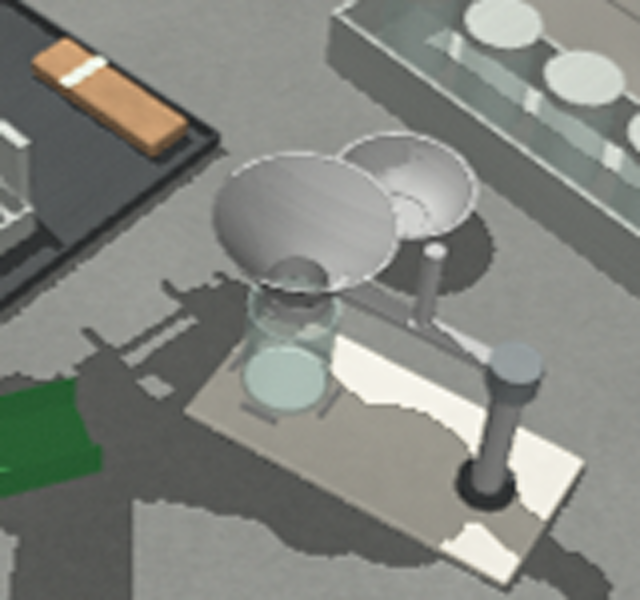

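The swing measures about 0.02 rad, within tolerance, and the funnel is about 2 mm from the jar axis. The side view shows the spout over the jar at (295,285). Tab centre is at (0.5085,0.170), so I'll go down on it.

Request:
move_arm([
  [[0,0.24,0,-0.06,0.02,0,0.8],[0,0,0,0,0,-0.5,0.8],[0,0,0,0,0,-0.6,0.8],[0,0,0,0,0,-0.6,0.8],[0,0,0,0,0,-0.5,0.7],[0,0,0,0,0,-0.2,0.6],[0,0,0,0,0,0,0.6]],
])

```text
time_s: 9.22
tcp_pos: [0.5129, 0.1624, 0.1614]
ee_rot: [[0.01, -1.0, 0.009], [0.011, 0.01, 1.0], [-1.0, -0.01, 0.011]]
wrist_force: [0.6, -0.2, 0.1]
gripper_width: 0.616
```

Request:
move_arm([
  [[0,0,0.19,-0.07,0.13,0,0.5],[0,0,0,0,0,-0.35,0.5],[0,0,0,0,0,-0.35,0.5],[0,0,0,0,0,0,0.5],[0,0,0,0,0,0,0.5]],
])

```text
time_s: 9.85
tcp_pos: [0.5121, 0.174, 0.1261]
ee_rot: [[0.023, -0.999, -0.023], [0.019, -0.023, 1.0], [-1.0, -0.023, 0.018]]
wrist_force: [-0.2, -0.1, 1.1]
gripper_width: 0.503
```

Request:
move_arm([
  [[-0.14,0.16,0,-0.06,-0.065,-0.08,0.5],[0,0,0,0,0,-0.08,0.5],[0,0,0,0,0,0,0.5]],
])

```text
time_s: 10.22
tcp_pos: [0.509, 0.1705, 0.118]
ee_rot: [[0.002, -1.0, -0.024], [0.0, -0.024, 1.0], [-1.0, -0.002, 0.0]]
wrist_force: [0.5, -0.4, 0.0]
gripper_width: 0.504
```

Request:
move_arm([
  [[0,0,0,0,0,0,0.2],[0,0,0,0,0,0,0],[0,0,0,0,0,0,0],[0,0,0,0,0,0,0],[0,0,0,0,0,0,0],[0,0,0,0,0,0,0]],
])

```text
time_s: 10.98
tcp_pos: [0.509, 0.1704, 0.1181]
ee_rot: [[0.002, -1.0, -0.024], [-0.0, -0.024, 1.0], [-1.0, -0.002, -0.0]]
wrist_force: [-0.1, 0.2, -0.0]
gripper_width: 0.138
```

Gripped: the opening is 12 mm on the tab. Because of the joint-5 limits I'll pour sideways, with the scoop heading near +60°. Lifting gently.

Request:
move_arm([
  [[0,0,0,0,0,0.2,0],[0,0,0,0,0,0.35,0],[0,0,0,0,0,0.5,0],[0,0,0,0,0,0.6,0],[0,0,0,0,0,0.6,0],[0,0,0,0,0,0.6,0],[0,0,0,0,0,0.5,0],[0,0,0,0,0,0.3,0],[0,0,0,0,0,0.1,0],[0,0,0,0,0,0,0]],
])

```text
time_s: 12.22
tcp_pos: [0.5027, 0.1675, 0.3488]
ee_rot: [[-0.009, -1.0, -0.021], [-0.001, -0.021, 1.0], [-1.0, 0.009, -0.001]]
wrist_force: [0.1, -0.1, -4.4]
gripper_width: 0.138
```

```bash
python3 - <<'E'
from h import *
s=r.sense();print(np.round(s['joints'],2),s['tcp_pos'],np.round(s['ee_rot'],3).tolist(),s['wrist_force'],s['gripper_width'])
cap('wrist','w6')
p,_=cap('side');cv2.imwrite('pics/side6.png',p[:,:,::-1])
E
```

```text
[ 35.87  10.81  -7.03  -0.24 -72.6  -34.63] [0.50267505 0.16747294 0.3488446 ] [[-0.009, -1.0, -0.021], [-0.001, -0.021, 1.0], [-1.0, 0.009, -0.001]] [ 0.14830838 -0.10692415 -4.4433772 ] 0.13806872927854466
```

View pics/w6.png

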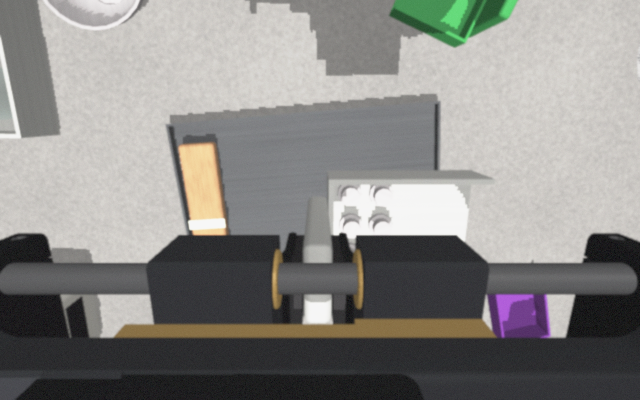

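View pics/side6.png

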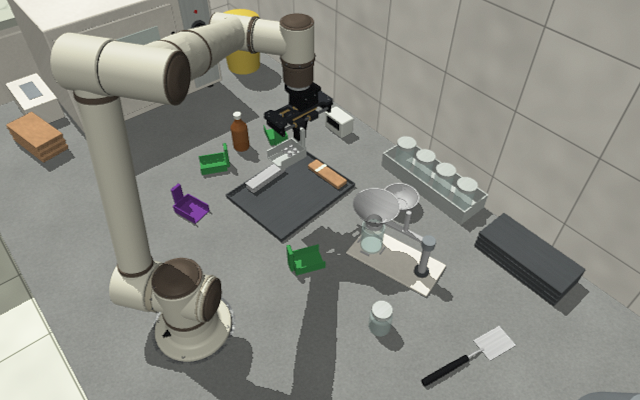

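The side view shows the scoop held level at (290,155). The wrist view shows stoppers still at the back wall, at (350,190)–(380,225). I'll carry it to the funnel while yawing about +59°.

Request:
move_arm([
  [[0,0,0.2,0.05,-0.08,0.1,0],[0,0,0.4,0.1,-0.15,0.05,0],[0,0,0.5,0.13,-0.2,0,0],[0,0,0.55,0.14,-0.21,0,0],[0,0,0.55,0.14,-0.21,0,0],[0,0,0.55,0.14,-0.21,0,0],[0,0,0.55,0.14,-0.21,0,0],[0,0,0.55,0.14,-0.21,0,0],[0,0,0.55,0.14,-0.21,0,0],[0,0,0.55,0.14,-0.21,0,0],[0,0,0.55,0.14,-0.21,0,0],[0,0,0.55,0.14,-0.21,0,0],[0,0,0.5,0.13,-0.2,0,0],[0,0,0.4,0.1,-0.15,0,0],[0,0,0.2,0.05,-0.08,0,0],[0,0,0,0,0,0,0]],
])

```text
time_s: 14.32
tcp_pos: [0.61, -0.0031, 0.3322]
ee_rot: [[-0.036, -0.496, -0.868], [-0.034, -0.867, 0.497], [-0.999, 0.047, 0.014]]
wrist_force: [-0.5, -1.1, -3.4]
gripper_width: 0.138
```

```bash
python3 - <<'E'
from h import *
s=r.sense();print(np.round(s['joints'],2),s['tcp_pos'],np.round(s['ee_rot'],3).tolist(),s['wrist_force'],s['gripper_width'])
p,_=cap('side');cv2.imwrite('pics/side7.png',cv2.resize(p[60:260,260:500],None,fx=3,fy=3,interpolation=cv2.INTER_CUBIC)[:,:,::-1])
E
```

```text
[ 15.42  20.07   2.67   1.37 -75.1   44.4 ] [ 0.61000401 -0.00308445  0.33220669] [[-0.036, -0.496, -0.868], [-0.034, -0.867, 0.497], [-0.999, 0.047, 0.014]] [-0.49162016 -1.09930073 -3.35622928] 0.13782891437791947
```

View pics/side7.png

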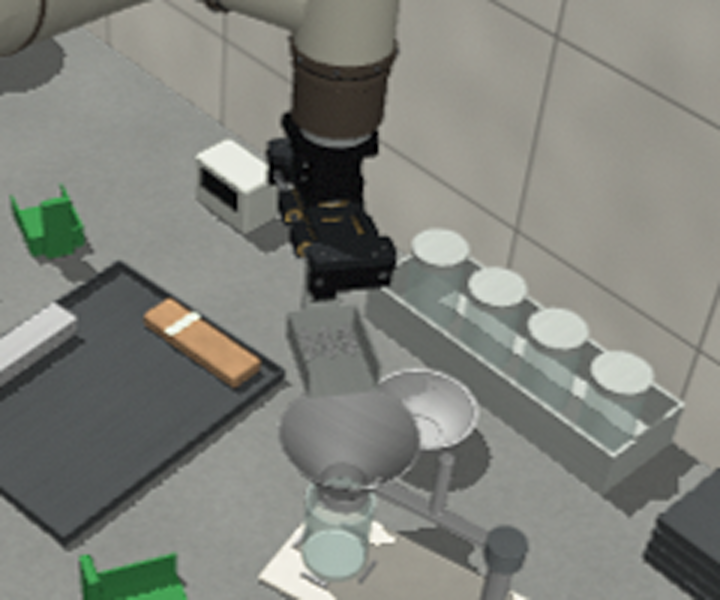

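Scoop is level behind the funnel with the stoppers in the back half, at (330,345). I'll compute the tilt steps, keeping the front edge fixed over the mouth.

```bash
cat > tilt.py <<'E'
import sys
from h import *
from scipy.spatial.transform import Rotation as Ro
def tilt(th1,n,F,psi=60.):
    s=r.sense();R=np.array(s['ee_rot']);p=np.array(s['tcp_pos'])
    sx,sz=-R[:,1],-R[:,0]
    print('joints',np.round(s['joints'],1),'t',s['time_s'],'tcp',np.round(p,4),'F',np.round(p-.096*sx-.115*sz,4),'wf',np.round(s['wrist_force'],1))
    th0=np.degrees(np.arcsin(np.clip(sx[2],-1,1)))
    print('tilt',th0,'yaw',np.degrees(np.arctan2(sx[1],sx[0])), 'roll',np.degrees(np.arcsin((-R[:,2])[2])))
    h=np.array([np.cos(np.radians(psi)),np.sin(np.radians(psi)),0]);k=np.array([0,0,1.])
    def pose(t):
        t=np.radians(t);x=h*np.cos(t)+k*np.sin(t);z=-h*np.sin(t)+k*np.cos(t)
        return np.array(F)+.096*x+.115*z, np.stack([-z,-x,np.cross(-z,-x)],1)
    F0=p-.096*sx-.115*sz
    Fg=np.array(F)
    prev=p;Rp=R
    for i in range(1,n+1):
        t=th0+(th1-th0)*i/n
        pp,RR=pose(t); pp=pp-(Fg-F0)*(1-i/n)
        # blend the orientation error
        if i<n:
            full=Ro.from_matrix(pose(th1)[1]@R.T).as_rotvec()
            RR=Ro.from_rotvec(full*i/n).as_matrix()@R
        rv=np.degrees(Ro.from_matrix(RR@Rp.T).as_rotvec())/8
        print(np.round(rv,2).tolist(),np.round((pp-prev)/.06,2).tolist())
        prev,Rp=pp,RR
if __name__=='__main__':
    tilt(float(sys.argv[1]),int(sys.argv[2]),[float(x) for x in sys.argv[3:6]])
E
python3 tilt.py 14 5 .566 -.082 .218
```

```text
joints [ 15.4  20.1   2.7   1.4 -75.1  44.4] t 14.375 tcp [ 0.6098 -0.0029  0.3321] F [ 0.5581 -0.09    0.2218] wf [-0.  -0.6 -3.8]
tilt -2.707039025803434 yaw 60.230505255887884 roll -0.8383371979276787
[0.35, -0.23, -0.01] [-0.05, -0.06, 0.08]
[0.35, -0.23, -0.01] [-0.03, -0.07, 0.08]
[0.35, -0.23, -0.01] [-0.03, -0.08, 0.07]
[0.35, -0.23, -0.01] [-0.04, -0.08, 0.06]
[0.35, -0.23, -0.01] [-0.04, -0.09, 0.05]
```

Request:
move_arm([
  [[0.35,-0.23,0,-0.05,-0.06,0.08,0],[0.35,-0.23,0,-0.03,-0.07,0.08,0],[0.35,-0.23,0,-0.03,-0.08,0.07,0],[0.35,-0.23,0,-0.04,-0.08,0.06,0],[0.35,-0.23,0,-0.04,-0.09,0.05,0],[0,0,0,0,0,0,0]],
])

```text
time_s: 15.12
tcp_pos: [0.5957, -0.0241, 0.3489]
ee_rot: [[0.117, -0.48, -0.869], [0.214, -0.843, 0.494], [-0.97, -0.244, 0.004]]
wrist_force: [0.5, 0.1, -2.9]
gripper_width: 0.134
```

```bash
python3 tilt.py 30 5 .566 -.082 .218
```

```text
joints [  8.3  15.2   2.2 -12.1 -68.9  55.6] t 15.125 tcp [ 0.5957 -0.0241  0.3489] F [ 0.563  -0.0804  0.214 ] wf [ 0.5  0.1 -2.9]
tilt 14.109306217476147 yaw 60.32208324263717 roll -0.2487520114149634
[0.34, -0.2, -0.01] [-0.06, -0.11, 0.07]
[0.34, -0.2, -0.01] [-0.05, -0.12, 0.06]
[0.34, -0.2, -0.01] [-0.06, -0.12, 0.06]
[0.34, -0.2, -0.01] [-0.06, -0.12, 0.05]
[0.34, -0.2, -0.01] [-0.06, -0.12, 0.04]
```

Request:
move_arm([
  [[0.34,-0.2,0,-0.06,-0.11,0.07,0],[0.34,-0.2,0,-0.05,-0.12,0.06,0],[0.34,-0.2,0,-0.06,-0.12,0.06,0],[0.34,-0.2,0,-0.06,-0.12,0.05,0],[0.34,-0.2,0,-0.06,-0.12,0.04,0],[0,0,0,0,0,0,0]],
])

```text
time_s: 15.88
tcp_pos: [0.5763, -0.0577, 0.3614]
ee_rot: [[0.233, -0.429, -0.873], [0.434, -0.757, 0.488], [-0.87, -0.493, 0.01]]
wrist_force: [-0.1, -0.1, -2.8]
gripper_width: 0.136
```

```bash
python3 tilt.py 46 6 .568 -.08 .218; python3 - <<'E'
from h import *
p,_=cap('side');cv2.imwrite('pics/side8.png',cv2.resize(p[60:260,260:500],None,fx=3,fy=3,interpolation=cv2.INTER_CUBIC)[:,:,::-1])
E
```

```text
joints [ -2.2  12.6   3.1 -28.3 -69.1  70.4] t 15.875 tcp [ 0.5763 -0.0577  0.3614] F [ 0.5619 -0.0805  0.2141] wf [-0.1 -0.1 -2.8]
tilt 29.507543582869545 yaw 60.48834750173332 roll -0.5573591161085916
[0.29, -0.18, -0.02] [-0.06, -0.09, 0.03]
[0.29, -0.18, -0.02] [-0.04, -0.1, 0.02]
[0.29, -0.18, -0.02] [-0.04, -0.1, 0.02]
[0.29, -0.18, -0.02] [-0.04, -0.1, 0.01]
[0.29, -0.18, -0.02] [-0.04, -0.1, 0.01]
[0.29, -0.18, -0.02] [-0.04, -0.1, 0.0]
```

View pics/side8.png

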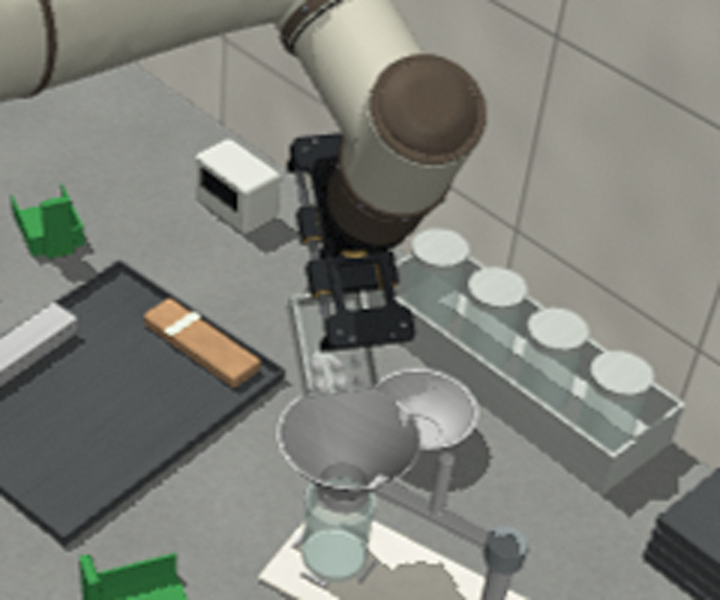

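```bash
python3 - <<'E'
from h import *
for X in [(.562,-.0805,.214),(.5515,-.1075,.19),(.5515+.067*.5,-.1075+.067*.866,.19),(.5763,-.0577,.3614)]:
    q=px('side',X);print(q,(q-[260,60])*3)
p,d=cap('side');P=viewer.camera_params('side');C=cloud(d,P)
cv2.imwrite('pics/side9.png',cv2.resize(p[150:230,330:420],None,fx=8,fy=7,interpolation=cv2.INTER_CUBIC)[:,:,::-1])
for v in range(170,204,3): print(v,[np.round(C[v,u],3).tolist() for u in (372,)])
E
```

```text
[371.25586138 190.25882986] [333.76758414 390.77648958]
[374.60004478 203.30631694] [343.80013433 429.91895083]
[368.90269377 186.48733208] [326.70808132 379.46199625]
[373.44415401 143.72253926] [340.33246204 251.16761779]
170 [[0.507, -0.125, 0.357]]
173 [[0.503, -0.129, 0.353]]
176 [[0.502, -0.131, 0.344]]
179 [[0.581, -0.062, 0.232]]
182 [[0.575, -0.068, 0.229]]
185 [[0.573, -0.071, 0.22]]
188 [[0.559, -0.085, 0.228]]
191 [[0.559, -0.086, 0.217]]
194 [[0.556, -0.09, 0.211]]
197 [[0.554, -0.093, 0.202]]
200 [[0.575, -0.075, 0.161]]
203 [[0.571, -0.081, 0.156]]
```

View pics/side9.png

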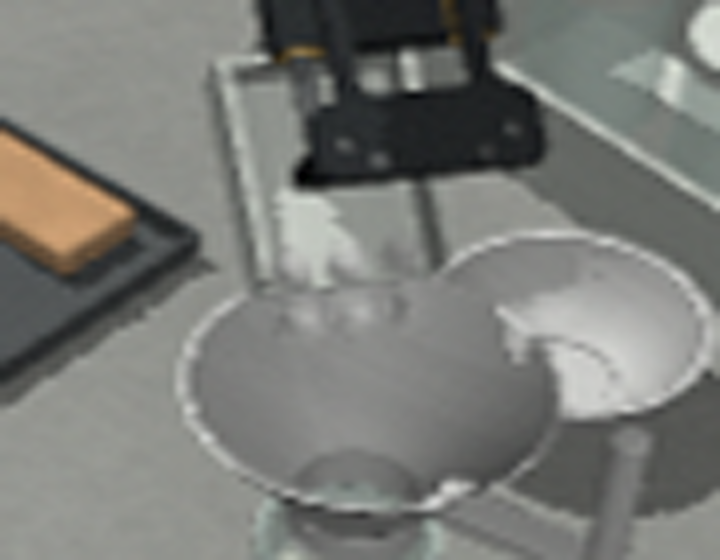

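The front edge projects inside the rim, as predicted, and the stoppers are already sliding over the lip at (340,310). I'll keep tilting.

Request:
move_arm([
  [[0.29,-0.18,0,-0.06,-0.09,0.04,0],[0.29,-0.18,0,-0.04,-0.1,0.03,0],[0.29,-0.18,0,-0.04,-0.1,0.02,0],[0.29,-0.18,0,-0.04,-0.1,0.02,0],[0.29,-0.18,0,-0.04,-0.1,0.01,0],[0.29,-0.18,0,-0.04,-0.1,0.01,0],[0,0,0,0,0,0,0],[0,0,0,0,0,0,0]],
])

```text
time_s: 16.98
tcp_pos: [0.5622, -0.0881, 0.3673]
ee_rot: [[0.341, -0.331, -0.88], [0.626, -0.618, 0.475], [-0.701, -0.713, -0.004]]
wrist_force: [-0.1, 0.8, -3.2]
gripper_width: 0.134
```

```bash
python3 tilt.py 56 4 .566 -.08 .22; python3 - <<'E'
from h import *
p,_=cap('side');cv2.imwrite('pics/side10.png',cv2.resize(p[150:250,320:430],None,fx=6,fy=6,interpolation=cv2.INTER_CUBIC)[:,:,::-1])
p,_=cap('wrist','w10')
E
```

```text
joints [-14.2  12.8   4.  -46.1 -73.6  86.5] t 16.975 tcp [ 0.5622 -0.0881  0.3673] F [ 0.5696 -0.0754  0.2182] wf [-0.1  0.8 -3.2]
tilt 45.49222771591612 yaw 61.8265333703457 roll 0.20167769854256576
[0.29, -0.15, -0.05] [-0.07, -0.12, -0.01]
[0.29, -0.15, -0.05] [-0.07, -0.12, -0.01]
[0.29, -0.15, -0.05] [-0.07, -0.12, -0.02]
[0.29, -0.15, -0.05] [-0.07, -0.12, -0.02]
```

View pics/side10.png

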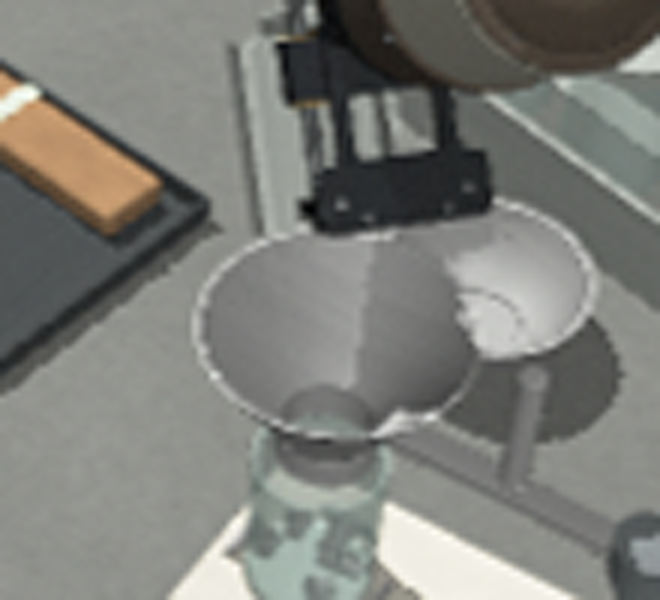

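View pics/w10.png

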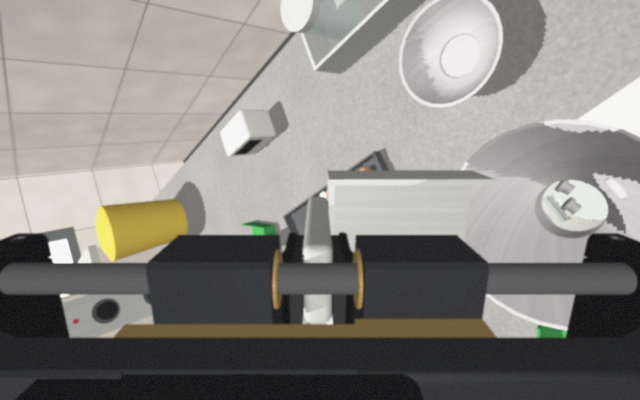

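The side view shows stoppers in the jar at (265–350,530–580), and the visible half of the pan in the wrist view is empty. I'll tilt a bit more so everything leaves.

Request:
move_arm([
  [[0.29,-0.15,-0.05,-0.05,-0.1,0.03,0],[0.29,-0.15,-0.05,-0.05,-0.1,0.03,0],[0.29,-0.15,-0.05,-0.05,-0.1,0.01,0],[0.29,-0.15,-0.05,-0.05,-0.1,0,0],[0,0,0,0,0,0,0],[0,0,0,0,0,0,0]],
])

```text
time_s: 17.82
tcp_pos: [0.5508, -0.1097, 0.3723]
ee_rot: [[0.411, -0.277, -0.869], [0.719, -0.487, 0.495], [-0.56, -0.828, -0.001]]
wrist_force: [-0.2, -0.3, -2.3]
gripper_width: 0.137
```

```bash
python3 tilt.py 2 14 .58 -.06 .235; python3 - <<'E'
from h import *
p,_=cap('side');cv2.imwrite('pics/side11.png',cv2.resize(p[200:260,340:400],None,fx=10,fy=10,interpolation=cv2.INTER_CUBIC)[:,:,::-1])
p,_=cap('wrist');cv2.imwrite('pics/w11.png',p[:,:,::-1])
E
```

```text
joints [-22.3  13.7   3.8 -57.  -78.4  94.2] t 17.825 tcp [ 0.5508 -0.1097  0.3723] F [ 0.5714 -0.0737  0.2284] wf [-0.2 -0.3 -2.3]
tilt 55.93757471298342 yaw 60.37511264605953 roll 0.04468188433397024
[-0.42, 0.24, -0.0] [0.09, 0.16, 0.05]
[-0.42, 0.24, -0.0] [0.09, 0.16, 0.04]
[-0.42, 0.24, -0.0] [0.09, 0.16, 0.03]
[-0.42, 0.24, -0.0] [0.09, 0.16, 0.02]
[-0.42, 0.24, -0.0] [0.09, 0.16, 0.0]
[-0.42, 0.24, -0.0] [0.09, 0.16, -0.01]
[-0.42, 0.24, -0.0] [0.09, 0.16, -0.02]
[-0.42, 0.24, -0.0] [0.09, 0.16, -0.03]
[-0.42, 0.24, -0.0] [0.09, 0.16, -0.04]
[-0.42, 0.24, -0.0] [0.09, 0.15, -0.05]
[-0.42, 0.24, -0.0] [0.09, 0.15, -0.06]
[-0.42, 0.24, -0.0] [0.08, 0.14, -0.07]
[-0.42, 0.24, -0.0] [0.08, 0.14, -0.08]
[-0.42, 0.24, -0.0] [0.08, 0.13, -0.09]
```

View pics/side11.png

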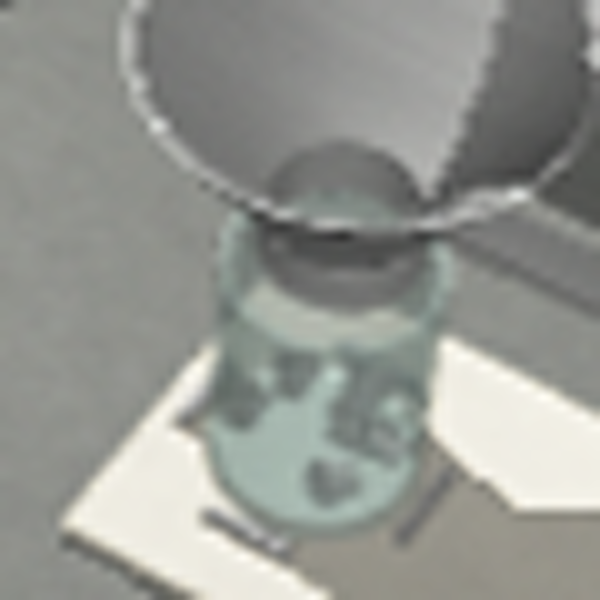

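View pics/w11.png

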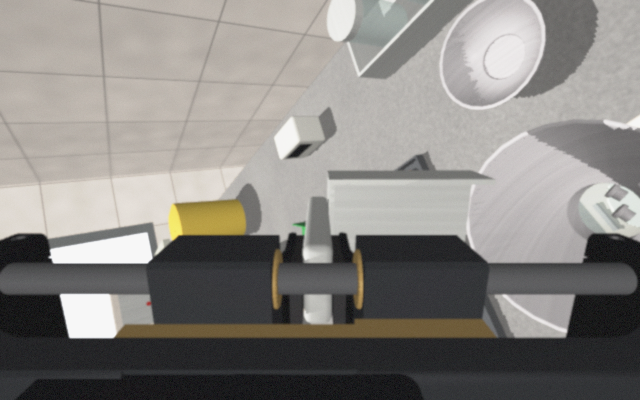

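I can make out five or six stoppers in the jar between (240,400) and (400,440), and none in the visible part of the pan. I'll bring it back level while backing off.

Request:
move_arm([
  [[-0.3,0.17,0,0.09,0.16,0.15,0],[-0.42,0.24,0,0.09,0.16,0.05,0],[-0.42,0.24,0,0.09,0.16,0.03,0],[-0.42,0.24,0,0.09,0.16,0.02,0],[-0.42,0.24,0,0.09,0.16,0,0],[-0.42,0.24,0,0.09,0.16,0,0],[-0.42,0.24,0,0.09,0.16,-0.02,0],[-0.42,0.24,0,0.09,0.16,-0.02,0],[-0.42,0.24,0,0.09,0.16,-0.03,0],[-0.42,0.24,0,0.09,0.15,-0.03,0],[-0.42,0.24,0,0.09,0.15,-0.03,0],[-0.42,0.24,0,0.08,0.15,-0.03,0],[-0.42,0.24,0,0.08,0.15,-0.03,0],[-0.42,0.24,0,0.08,0.2,-0.03,0],[0,0,0,0,0.3,0,0],[0,0,0,0,0.3,0,0],[0,0,0,0,0,0,0]],
])

```text
time_s: 20.05
tcp_pos: [0.6242, 0.0822, 0.3756]
ee_rot: [[0.006, -0.487, -0.873], [0.036, -0.873, 0.487], [-0.999, -0.035, 0.013]]
wrist_force: [-0.6, -0.4, -3.4]
gripper_width: 0.134
```

```bash
python3 - <<'E'
from fun import *
from scipy.spatial.transform import Rotation as Ro
p,d=cap('wrist','w12')
p=funnel();cv2.imwrite('pics/top12.png',cv2.resize(p[110:230,270:400],None,fx=5,fy=5,interpolation=cv2.INTER_CUBIC)[:,:,::-1])
p,_=cap('side');cv2.imwrite('pics/side12.png',cv2.resize(p[100:260,280:480],None,fx=3.7,fy=3.7,interpolation=cv2.INTER_CUBIC)[:,:,::-1])
s=r.sense();print(np.round(s['joints'],1),s['tcp_pos'],s['time_s'],np.round(s['ee_rot'],3).tolist())
E
```

```text
funnel fit [ 0.55130954 -0.10750318  0.06285021] 281 104.44415795354927 0.16914323767292436
[ 21.4  19.9   9.7  -1.8 -78.8  39.7] [0.62433413 0.08036598 0.37587709] 20.2 [[0.006, -0.489, -0.873], [0.035, -0.872, 0.488], [-0.999, -0.034, 0.012]]
```

View pics/side12.png

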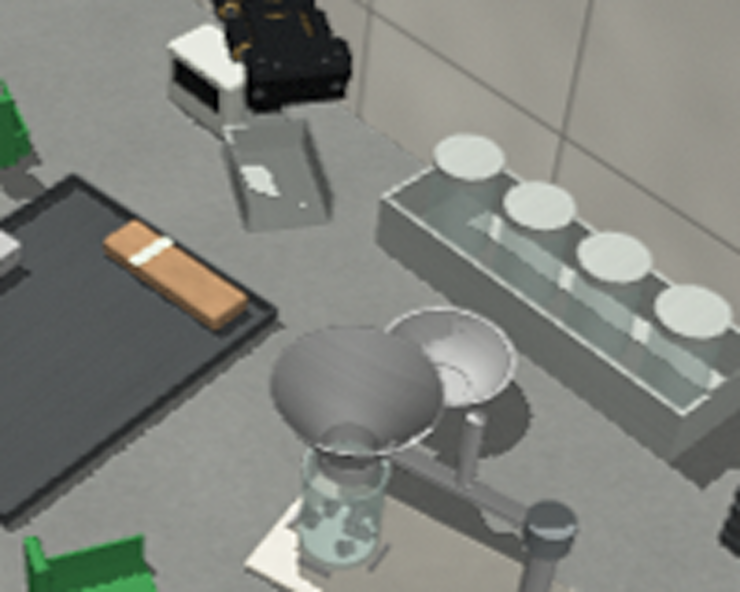

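View pics/top12.png

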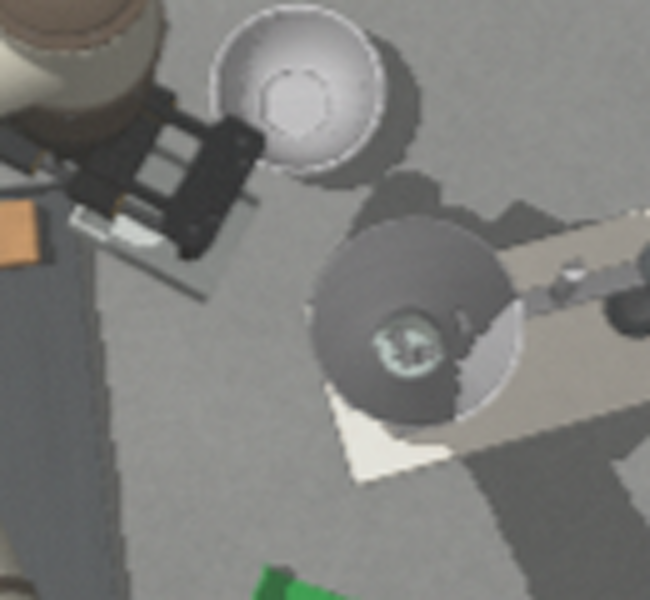

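The scoop is empty (the patch at (260,180) is light), there is no spill, the funnel hasn't moved (104.4°), and the jar holds the stoppers. I'll return the scoop over its old place on the tray.

Request:
move_arm([
  [[-0.25,0,-0.3,-0.08,0.06,0,0],[0,0,-0.6,-0.16,0.12,0,0],[0,0,-0.65,-0.17,0.13,0,0],[0,0,-0.65,-0.17,0.13,0,0],[0,0,-0.65,-0.17,0.13,0,0],[0,0,-0.65,-0.17,0.13,0,0],[0,0,-0.65,-0.17,0.13,0,0],[0,0,-0.65,-0.17,0.13,0,0],[0,0,-0.65,-0.17,0.13,0,0],[0,0,-0.65,-0.17,0.13,0,0],[0,0,-0.65,-0.17,0.13,0,0],[0,0,-0.65,-0.17,0.13,0,0],[0,0,-0.2,-0.06,0.05,0,0],[0,0,0,0,0,0,0],[0,0,0,0,0,0,0]],
])

```text
time_s: 22.08
tcp_pos: [0.5001, 0.1633, 0.382]
ee_rot: [[0.015, -0.998, 0.055], [-0.002, 0.055, 0.998], [-1.0, -0.015, -0.002]]
wrist_force: [0.9, -1.1, -3.5]
gripper_width: 0.133
```

Request:
move_arm([
  [[0,0.11,0.4,0.1,0.1,-0.2,0],[0,0,0.15,0.03,0,-0.5,0],[0,0,0,0,0,-0.6,0],[0,0,0,0,0,-0.6,0],[0,0,0,0,0,-0.6,0],[0,0,0,0,0,-0.5,0],[0,0,0,0,0,-0.3,0],[0,0,0,0,0,0,0],[0,0,0,0,0,0,0]],
])

```text
time_s: 23.2
tcp_pos: [0.5119, 0.1666, 0.1811]
ee_rot: [[0.008, -1.0, -0.022], [0.001, -0.022, 1.0], [-1.0, -0.008, 0.001]]
wrist_force: [-0.2, 0.3, -2.8]
gripper_width: 0.133
```

Request:
move_arm([
  [[0,0.06,0,-0.04,0.06,-0.3,0],[0,0,0,0,0,-0.3,0],[0,0,0,0,0,-0.25,0],[0,0,0,0,0,0,0],[0,0,0,0,0,0,0]],
])

```text
time_s: 23.82
tcp_pos: [0.5106, 0.1719, 0.1298]
ee_rot: [[0.004, -1.0, -0.023], [0.005, -0.023, 1.0], [-1.0, -0.004, 0.005]]
wrist_force: [-0.5, 1.0, -3.3]
gripper_width: 0.139
```

```bash
python3 - <<'E'
from h import *
p,_=cap('side');cv2.imwrite('pics/side13.png',cv2.resize(p[110:230,210:370],None,fx=4.5,fy=4.5,interpolation=cv2.INTER_CUBIC)[:,:,::-1])
E
```

```text
(no output)
```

View pics/side13.png

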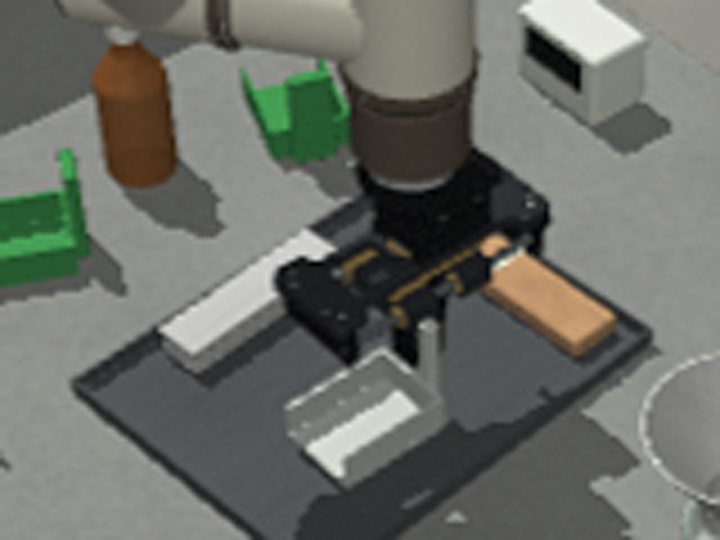

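The empty scoop hovers about 11 mm above the tray floor. I'll lower it gently to contact.

Request:
move_arm([
  [[0,0,0,0,0,-0.1,0],[0,0,0,0,0,-0.06,0],[0,0,0,0,0,-0.03,0],[0,0,0,0,0,0,0]],
])

```text
time_s: 24.38
tcp_pos: [0.511, 0.1722, 0.1188]
ee_rot: [[0.006, -1.0, -0.023], [0.006, -0.023, 1.0], [-1.0, -0.006, 0.006]]
wrist_force: [-0.3, 0.3, -3.0]
gripper_width: 0.139
```

Request:
move_arm([
  [[0,0,0,0,0,-0.02,0],[0,0,0,0,0,-0.02,0],[0,0,0,0,0,0,0]],
])

```text
time_s: 24.75
tcp_pos: [0.5112, 0.1724, 0.1185]
ee_rot: [[0.006, -1.0, -0.024], [0.006, -0.023, 1.0], [-1.0, -0.006, 0.006]]
wrist_force: [-1.3, 0.2, -0.0]
gripper_width: 0.135
```

The force dropped to 0, so the tray carries it. Releasing and rising.

Request:
move_arm([
  [[0,0,0,0,0,0,0.3],[0,0,0,0,0,0,0.5],[0,0,0,0,0,0,0.5],[0,0,0,0,0,0,0.5],[0,0,0,0,0,0,0.5]],
])

```text
time_s: 25.38
tcp_pos: [0.5124, 0.173, 0.1189]
ee_rot: [[0.009, -1.0, -0.024], [0.008, -0.024, 1.0], [-1.0, -0.009, 0.007]]
wrist_force: [-0.0, 0.3, -1.0]
gripper_width: 0.493
```

Request:
move_arm([
  [[0,0,0,0,0,0.2,0.5],[0,0,0,0,0,0.4,0.5],[0,0,0,0,0,0.6,0.5],[0,0,0,0,0,0.7,0.5],[0,0,0,0,0,0.7,0.5],[0,0,0,-0.5,0.3,0.3,0.5],[0,0,0,-0.5,0.5,0.2,0.5],[0,0,0,-0.3,0.5,0,0.5],[0,0,0,0,0.5,0,0.5],[0,0,0,0,0,0,0.5],[0,0,0,0,0,0,0.5]],
])

```text
time_s: 26.75
tcp_pos: [0.4308, 0.2819, 0.321]
ee_rot: [[0.018, -1.0, -0.023], [0.016, -0.023, 1.0], [-1.0, -0.018, 0.015]]
wrist_force: [0.3, -0.5, -0.9]
gripper_width: 0.502
```

```bash
python3 - <<'E'
from fun import *
p=funnel()
cv2.imwrite('pics/top14.png',cv2.resize(p[120:260,190:430],None,fx=3.3,fy=3.3,interpolation=cv2.INTER_CUBIC)[:,:,::-1])
cv2.imwrite('pics/top14j.png',cv2.resize(p[165:195,335:365],None,fx=18,fy=18,interpolation=cv2.INTER_CUBIC)[:,:,::-1])
p,d=cap('side');cv2.imwrite('pics/side14.png',cv2.resize(p[110:270,210:440],None,fx=3.4,fy=3.4,interpolation=cv2.INTER_CUBIC)[:,:,::-1])
cv2.imwrite('pics/side14j.png',cv2.resize(p[210:260,345:395],None,fx=12,fy=12,interpolation=cv2.INTER_CUBIC)[:,:,::-1])
P=viewer.camera_params('side');C=cloud(d,P)
for cam in('side','top'):
  print(cam,[(round(x['conf'],2),np.round(x['centre']).tolist()) for x in spotter.find_in(cam,'stopper0')])
print(r.sense()['time_s'],r.sense()['tcp_pos'])
E
```

```text
funnel fit [ 0.55132822 -0.10747408  0.06297131] 268 104.43557079231611 0.1691667548119967
side []
top []
26.95 [0.43117947 0.28153277 0.32051143]
```

View pics/side14.png

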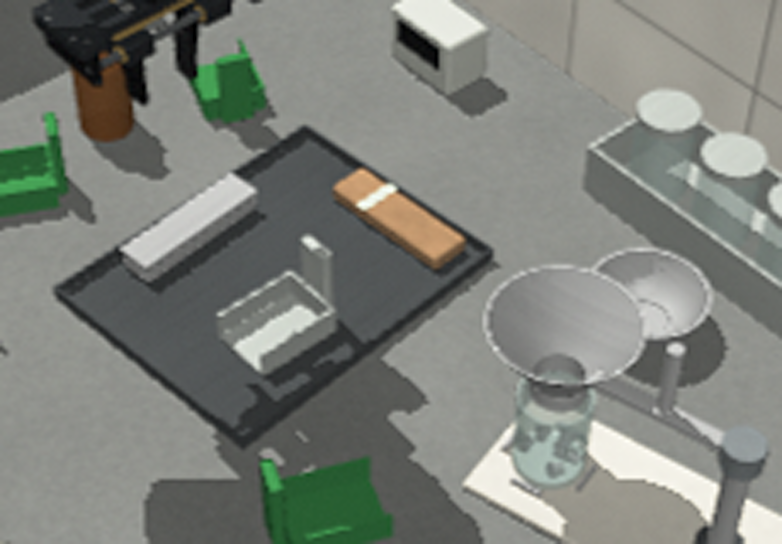

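View pics/side14j.png

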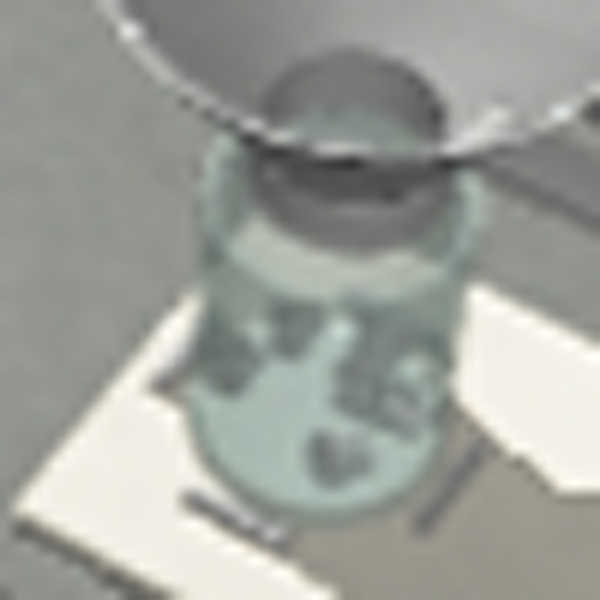

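View pics/top14.png

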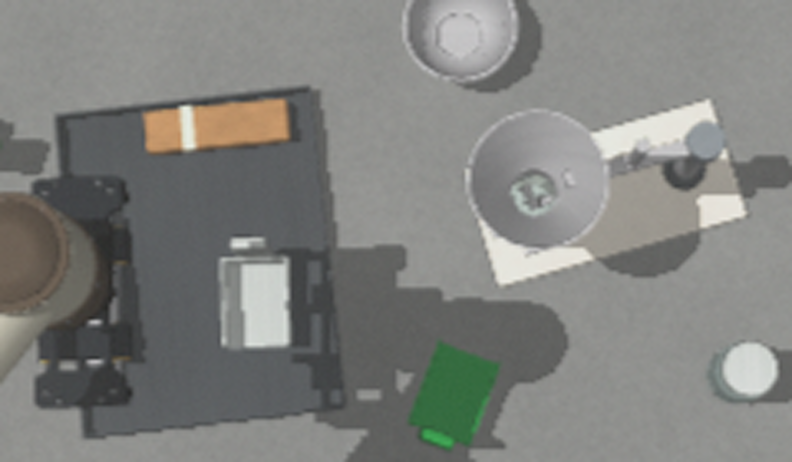

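View pics/top14j.png

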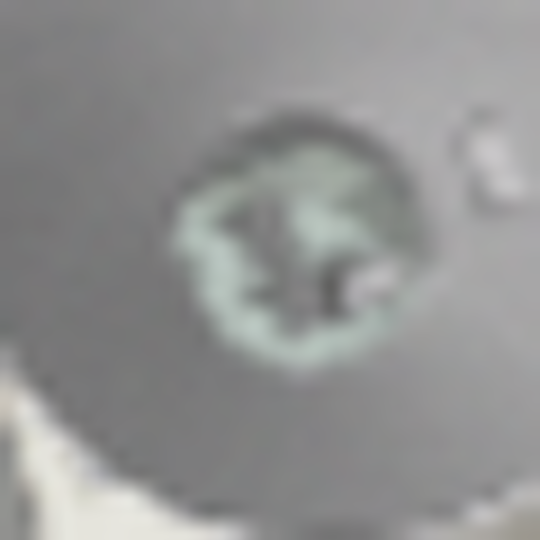

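From outside, the jar holds a cluster of stoppers, but five or six can't be told apart. The bright spot in the funnel at (490,165) was there before pouring. Time is ample, so I'll look down through the funnel with the wrist camera.

Request:
move_arm([
  [[0,0,0,0.15,-0.5,0.2,0.5],[0,0,0,0.23,-0.78,0.1,0.5],[0,0,0,0.23,-0.78,0,0.5],[0,0,0,0.23,-0.78,0,0.5],[0,0,0,0.23,-0.78,0,0.5],[0,0,0,0.23,-0.78,0,0.5],[0,0,0,0.23,-0.78,0,0.5],[0,0,0,0.23,-0.78,0,0.5],[0,0,0,0.2,-0.6,0,0.5],[0,0,0,0,0,0,0.5],[0,0,0,0,0,0,0.5]],
])

```text
time_s: 28.32
tcp_pos: [0.5493, -0.1308, 0.338]
ee_rot: [[0.016, -1.0, -0.015], [0.014, -0.014, 1.0], [-1.0, -0.016, 0.014]]
wrist_force: [0.3, 0.5, 0.2]
gripper_width: 0.51
```

```bash
python3 - <<'E'
from h import *
s=r.sense();print(s['time_s'],s['tcp_pos'])
p,d=cap('wrist','w15');q=px('wrist',(.551,-.108,.03));print(q)
print([(round(x['conf'],2),np.round(x['centre']).tolist()) for x in spotter.find_in('wrist','stopper0')])
u,v=int(q[0]),int(q[1]);u=min(max(u,60),580);v=min(max(v,60),340)
cv2.imwrite('pics/w15c.png',cv2.resize(p[v-60:v+60,u-60:u+60],None,fx=5,fy=5,interpolation=cv2.INTER_CUBIC)[:,:,::-1])
E
```

```text
28.325 [ 0.54927544 -0.13080907  0.33798645]
[319.68058025 187.05304662]
[(0.53, [336.0, 320.0]), (0.46, [329.0, 198.0])]
```

View pics/w15c.png

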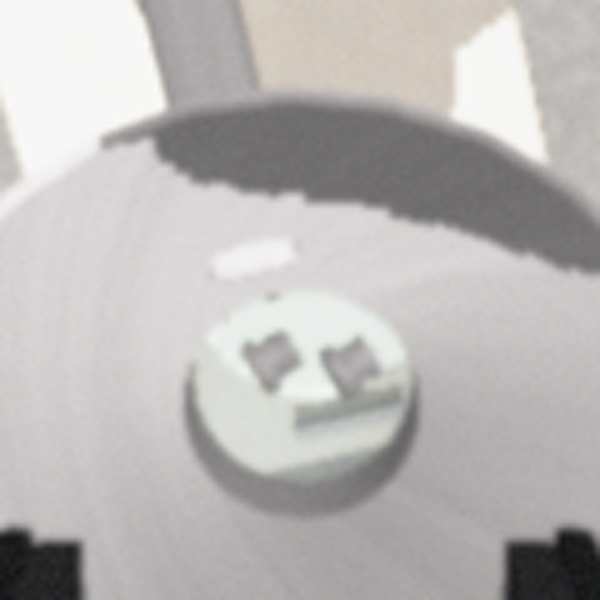

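View pics/w15.png

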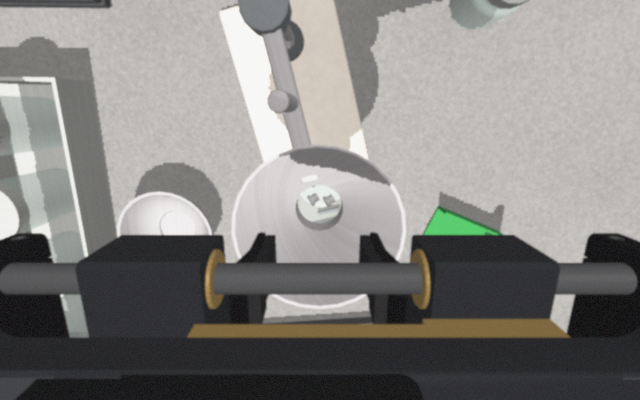

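Two stoppers show through the spout at (275,360) and (350,365), since this slant only sees part of the floor. I'll shift +y to see the rest.

Request:
move_arm([
  [[0,0,0,0,0.4,0,0.5],[0,0,0,0,0.5,0,0.5],[0,0,0,0,0.4,0,0.5],[0,0,0,0,0,0,0.5],[0,0,0,0,0,0,0.5]],
])

```text
time_s: 29.05
tcp_pos: [0.5477, -0.0458, 0.3395]
ee_rot: [[0.018, -1.0, -0.023], [0.015, -0.023, 1.0], [-1.0, -0.018, 0.014]]
wrist_force: [-0.1, 0.1, 0.1]
gripper_width: 0.502
```

```bash
python3 - <<'E'
from h import *
s=r.sense();print(s['time_s'],s['tcp_pos'])
p,d=cap('wrist','w16');q=px('wrist',(.551,-.108,.03));print(q)
u,v=int(q[0]),int(q[1]);u=min(max(u,60),580);v=min(max(v,50),340)
cv2.imwrite('pics/w16c.png',cv2.resize(p[v-50:v+50,u-50:u+50],None,fx=6,fy=6,interpolation=cv2.INTER_CUBIC)[:,:,::-1])
E
```

```text
29.05 [ 0.54770958 -0.04578433  0.33948128]
[320.64025214 115.54798877]
```

View pics/w16c.png

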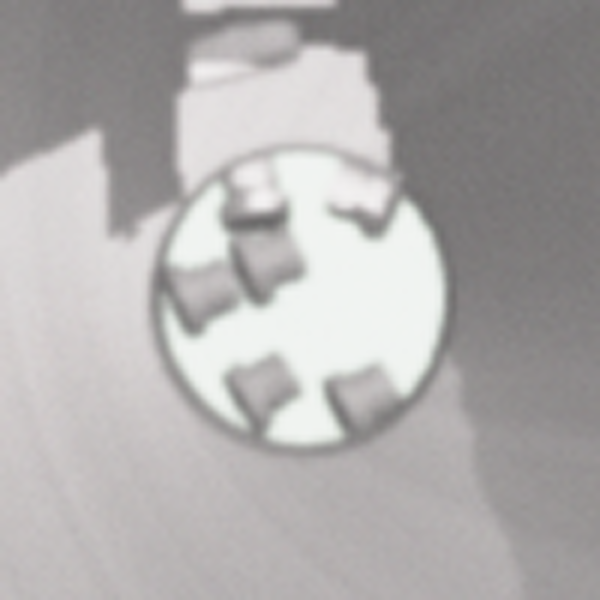

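All six stoppers lie on the jar floor, at (255,195), (365,200), (270,265), (200,295), (262,388) and (365,400) in the crop. The gripper is clear of everything, so I'm handing in.

```bash
python3 - <<'E'
from h import *
print(r.finish_job())
E
```

```text
the job is handed in; nothing more can be done
None
```

I handed the job in at about 29 s of the 72 s limit. I swung the funnel over the jar by its grip pin, poured all six stoppers through it, and set the empty scoop back on the tray.

What my last checks showed:
- **Stoppers:** the wrist camera, looking down through the funnel, counted all six on the jar floor. The scoop looked empty from the side and top, and I saw no spill.
- **Funnel:** it did not move during the pour. Its measured angle stayed at about 104.4°. Stand-axis readings ran from 105.1 to 105.5°, so I take the swing to be about 0.01 to 0.02 rad. That is inside the 0.05 limit but not exactly zero.
- **Jar:** it looks upright in its place and the bystanders looked unmoved, but I judged both from the pictures and did not measure them again.
- **Scoop:** it looks flat on the tray, near where it started. The wrist force fell to zero before I released it, but I did not measure its tilt afterwards.
- **Robot:** the gripper was clear of everything at hand-in.

The one thing that didn't work was the trained network for the stoppers: it found none in the top or side pictures and was unreliable in the wrist picture. The count of six is therefore by eye from the last wrist picture.

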